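Pizza board out over the shelf end

ROBOT

A 7-joint arm with a two-finger parallel gripper is mounted at the origin on the work surface. World frame = base frame: x ahead of the robot, y to its left, z up, the work surface at z = 0. Lengths are in m, angles in rad, forces in N, time in s.
With the tool pointing down it reaches from about 0.4 to 0.875 m from the base axis. Payload 6.5 kg.
Tool frame: the origin (TCP) lies midway between the tips of the shut fingers; the grasp point (between the pads) lies 19 mm behind it (manip.pinch_z is the distance from the TCP to the grasp point, in m); y points along the fingers, z is the direction in which the jaws open and shut, and the axes are right-handed (so a half turn about y gives the same grasp; the last joint's range is limited). The gripper opens to 88 mm and grips with 3 to 60 N. Pads are 18 mm wide; open, the fingers measure 123 mm over their backs; the gripper's body (75 mm by 187 mm) begins 45 mm behind the grasp point.
Start: joints at [1.166, 0.536, -0.004, 1.538, 0.003, 1.067, -0.071], TCP at [0.216, -0.613, 0.239] pointing down, gripper open.
Joint ranges: [-2.7, 2.7], [-0.37, 2.16], [-1.27, 1.26], [0.24, 2.4], [-1.31, 4.45], [0.19, 1.91], [-2.76, 2.76]. Speed limits (rad/s): [2.39, 2.39, 3.14, 3.14, 3.14, 3.14, 3.14].

INTERFACE

Orientations are given as a rotation vector (axis times angle).
In Python, from rig import manip, vision, spotter gives the robot as it stands.
- The arm moves only by the tool drive_tool, never from a script. Its argument "targets" is a list of rows, each an object with "twist": the turn, a rotation vector about the tool's x, y, z in degrees, a list of three; "slide": the shift along the tool's x, y, z in mm, a list of three; "hand": the gripper's target within -1 to 1 (fully open at 1, half-way at 0, shut at -1). A call has 1 to 20 rows; each row is the pose to reach, as a shift and turn from the pose commanded when the call began, along the tool's axes at that moment; what a row does not reach only later rows make up. A row lasts 1/10 s, in which the tool goes at most 50 mm and 8.59 degrees, less where a joint would pass 70% of its speed; a pose out of reach is approached as far as the arm can. A call with a gripper value outside its range is refused whole. The fingers move at their own pace and stop on an object; "force" is the grip in N (left out, the last holds). Time passes only in rows, so rows that repeat a pose let the fingers close. It gives the time, the measured TCP pose, the force and the opening at its end, in the units of the state.
- manip.get_state(): the state, without advancing time (a new reading comes with each control period).
- vision.grab_frame(name): name is "scene" or "top"; returns a dict with "pixels" (480x640x3 uint8, red, green, blue), "mtx" (3x3 intrinsics, pixels), "dist" ([k1, k2, p1, p2, k3] as OpenCV has them; the pictures are not rectified), "world_to_cam" (4x4, takes a point from world to camera coordinates). Camera axes: x right, y down, z forward; pixel columns grow to the right and rows downward; lengths in m; the calibration is good to about 2 mm. A picture is of the moment at which its call begins. There is no depth.
- manip.hand_in(): hands the job in, once; it reports no verdict.
Trained networks look in a picture, given as the dict that the camera call returned (one of the last four; its "shot" number tells which), for a name from the list of things; names that differ only in an ending like _2 or _b are one class to them, and where a whole thing is asked for, a point or a joint stands for the part that bears it (a point fixed in the world has none). Each returns a list of dicts, best first, with "confidence" (0 to 1); they miss things now and then, are a little off and sometimes report something else, mostly with a low value. They report only what shows in the picture. A call takes as long as a camera call.
- spotter.regions_of(picture, name): "mask" (480x640 bool, what is visible of it).
- spotter.tip_of(picture, name): "position" ([x, y, z] in m, in the coordinates of the camera as it stood for that picture, good to about 4 mm: a listed point, or the origin of a listed thing).
The state is a dict: "t": time; "qpos": joint angles; "qvel": joint speeds; "tau": joint torques, N m; "position": TCP position; "tool_rot": TCP orientation; "ft_force": force on the tool from outside, world axes, zero at the start; "moment": the same for the moment, N m; "gripper_width": finger opening in m.
Only numpy, scipy, OpenCV 4.12 (cv2) and the standard library are available. Lean on these libraries where they do the work, as an engineer would, in place of code of your own. Each camera call takes 0.05 s, during which the arm holds its last target.

TASK

Someone wants to pick up the thin brown pizza board by its end: without gripping or lifting it, push it with the fingertips until it lies flush along the shelf's back upstand and about a third of its length (6 to 7 cm) sticks out over the shelf end that is next to the open pizza box. The little sauce pot rides along upright on the board and must not be touched, and everything else on the table stays where it is.

Things in the scene. Friction and masses are not known exactly. Their poses are not given: they have to be found in the camera images.
- shelf: Fixed steel riser shelf. Origin on the table under it; x across it, away from the robot (turned up to 0.2 rad), y along it. Flat top 70 mm above the table, from x = -109 to +85 mm and y = -180 to +180 mm; both ends and the robot-side edge are open. Along the far side a fixed upstand, face at x = +85 mm, 4 mm thick, rises 28 mm above the top.
- board: Thin dark-brown wood-fibre board, loose and askew on the shelf, 130 (its x) x 200 (its y, along the shelf) x 6 mm, about 160 g. Origin at the centre of its underside, z up. Slides with 1 to 3 N. In the shelf's frame its origin is at x = +20 mm when flush with the upstand and at y = +145 or -145 mm with 65 mm sticking out. Half its length out, it would tip off.
- pot: Small white sauce pot with a foil lid, 60 mm across, 32 mm tall, 50 g, standing loose near the middle of the board. Origin at the centre of its underside, z up.
- open_box: Open cardboard pizza box fixed on the table beside one end of the shelf (either end): empty tray with paper inside, 220 x 220 mm, walls 42 mm high, its lid laid out flat on the side away from the robot. Origin at the centre of the tray's underside. The board must stick out towards this box.
- shut_box: Closed cardboard pizza box, 220 x 220 x 42 mm, fixed on the table beside the other end of the shelf. Origin at the centre of its underside.
- pot_b: Sauce pot like the one on the board, standing on the table on the robot's side of the shelf. Bystander. Origin at the centre of its underside.
- pot_c: A second such sauce pot on the table on the robot's side of the shelf. Bystander. Origin at the centre of its underside.
- can: Aluminium drink can, 66 mm across, 115 mm tall, on the table. Bystander. Origin at the centre of its underside.
- shaker: Glass shaker with a steel top, 50 mm across, 99 mm tall, on the table beyond the shelf. Bystander. Origin at the centre of its underside.
- cutter: Pizza cutter lying flat on the table: black handle, steel wheel 84 mm across. Bystander. Origin on its underside near its middle.
- oil: Green oil bottle, 60 mm across, 190 mm tall, on the table beyond the shelf. Bystander. Origin at the centre of its underside.

How it is judged:
By the outcome, as a careful person would: the job done as asked, in the order asked, and still so for the second after the job is handed in, with the robot touching nothing.
It also fails if it takes over 58 s, if anything falls off the work surface, if the arm or the gripper's body presses on something with over 40 N, if the wrist force passes 120 N, or if a joint passes its speed limit or range.

## Working session

There is one attempt and no reset: what is moved stays moved. The work goes in short steps, Python scripts to look and compute and a tool call to move; the robot and the scene stay as the last step left them, time stands still between calls to the robot, and variables do not carry over. Pictures are saved under pics/ and viewed, and the job is handed in when it is done.

Besides the shell and the picture viewer there is one more tool, called as name(argument=value, ...), one argument or row to a line, values as JSON. drive_tool: Moves the arm, as the interface text tells. Its arguments: {"type":"object","properties":{"targets":{"type":"array"},"force":{"type":"number"}},"required":["targets"]}

```bash
ls; mkdir -p pics; cat > h.py <<'E'
from rig import manip, vision, spotter
import numpy as np, cv2
from scipy.spatial.transform import Rotation as R
def w(p,f):
    T=np.linalg.inv(f["world_to_cam"]); return T[:3,:3]@np.array(p)+T[:3,3]
def save(f,n): cv2.imwrite("pics/"+n+".png",cv2.cvtColor(f["pixels"],cv2.COLOR_RGB2BGR))
def proj(P,f):
    T=np.array(f["world_to_cam"]);rv=cv2.Rodrigues(T[:3,:3])[0]
    return cv2.projectPoints(np.array(P,float).reshape(-1,1,3),rv,T[:3,3],np.array(f["mtx"]),np.array(f["dist"]))[0].reshape(-1,2)
def unproj(uv,f,z):
    uv=np.array(uv,float).reshape(-1,1,2)
    n=cv2.undistortPoints(uv,np.array(f["mtx"]),np.array(f["dist"])).reshape(-1,2)
    T=np.linalg.inv(f["world_to_cam"]);d=np.c_[n,np.ones(len(n))]@T[:3,:3].T;c=T[:3,3]
    return c+d*((z-c[2])/d[:,2])[:,None]
E
python3 - <<'E'
from h import *
np.set_printoptions(precision=4,suppress=True)
s=manip.get_state();print(s)
print(R.from_rotvec(s["tool_rot"]).as_matrix())
for c in("scene","top"):
    f=vision.grab_frame(c);save(f,c+"0");print(c,f["shot"])
    for n in "shelf board pot open_box shut_box can shaker cutter oil".split():
        for d in spotter.tip_of(f,n)[:4]: print(n,round(d["confidence"],2),w(d["position"],f))
E
```

```text
pics
{'t': 0.0, 'qpos': array([ 1.1658,  0.5372, -0.0045,  1.5389,  0.0026,  1.0673, -0.0712]), 'qvel': array([-0.0003,  0.0006,  0.0002, -0.0016, -0.0005, -0.0001,  0.0011]), 'tau': array([ -0.0004, -57.0991,   0.9906, -25.1609,  -0.0563,   0.0178,
         0.0002]), 'position': array([ 0.2158, -0.6125,  0.2378]), 'tool_rot': array([-0.3491,  2.0395, -2.0359]), 'ft_force': array([ 0.0105,  0.2729, -0.4728]), 'moment': array([-0.0059, -0.0423, -0.0582]), 'gripper_width': 0.08812812993082941}
[[-0.9431 -0.0007  0.3325]
 [-0.3325  0.0016 -0.9431]
 [ 0.0001 -1.     -0.0017]]
scene 1
shelf 0.93 [ 0.5721  0.0527 -0.0005]
board 0.93 [0.5586 0.0609 0.0712]
pot 0.76 [0.5481 0.0767 0.079 ]
pot 0.57 [ 0.3998  0.088  -0.0017]
pot 0.57 [ 0.4139 -0.049  -0.    ]
open_box 0.92 [ 0.5082  0.3855 -0.0011]
shut_box 0.9 [ 0.6286 -0.2672  0.0018]
can 0.59 [ 0.3325  0.309  -0.001 ]
shaker 0.96 [ 0.7194  0.1283 -0.0024]
cutter 0.57 [ 0.4293 -0.3174  0.0038]
oil 0.65 [ 0.74   -0.0209 -0.0033]
top 2
board 0.81 [0.5613 0.0562 0.0717]
pot 0.82 [0.5515 0.0736 0.0758]
pot 0.68 [ 0.4213 -0.0488  0.0013]
pot 0.65 [ 0.3992  0.0878 -0.002 ]
open_box 0.75 [0.5131 0.3859 0.0043]
shut_box 0.74 [ 0.6322 -0.2713  0.0025]
shaker 0.77 [0.7201 0.1274 0.0014]
cutter 0.8 [ 0.4278 -0.3251  0.0013]
oil 0.94 [ 0.7416 -0.0274 -0.0003]
oil 0.34 [ 0.419  -0.0497  0.0046]
oil 0.33 [0.5136 0.3837 0.0025]
```

View pics/scene0.png

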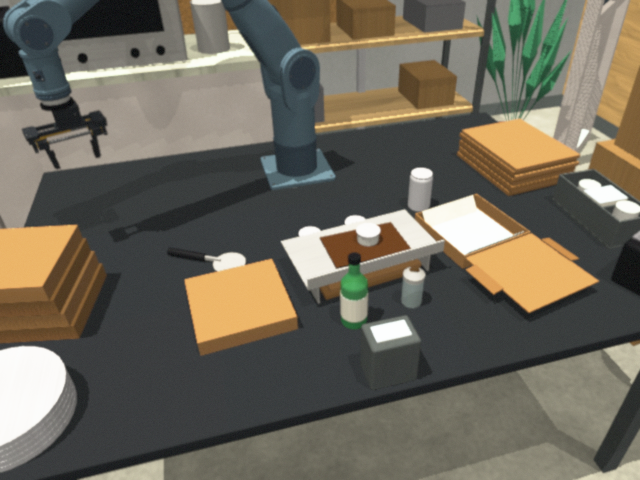

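View pics/top0.png

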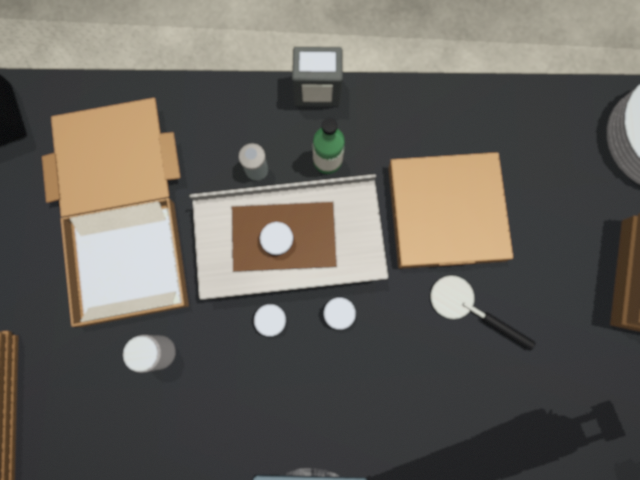

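The top view shows the board at about (232–336, 203–271) with the pot at (277, 238). The upstand runs along the upper edge from (192, 194) to (376, 178), and the open box is on the left (+y). Next I fit the poses precisely.

```bash
cat >> h.py <<'E'
from scipy.optimize import minimize
def rect(x,y,a,x0,x1,y0,y1,z):
    P=np.array([[x0,y0],[x1,y0],[x1,y1],[x0,y1]])
    c,s=np.cos(a),np.sin(a)
    return np.c_[P@np.array([[c,s],[-s,c]])+[x,y],np.full(4,z)]
def raster(polys,f):
    m=np.zeros((480*4,640*4),np.uint8)
    for P in polys:
        cv2.fillConvexPoly(m,np.round((proj(P,f)+.5)*4).astype(int),255)
    return cv2.resize(m,(640,480),interpolation=cv2.INTER_AREA)/255.
def fit(masks,fn,x0,ig=None):
    def cost(q):
        q=np.array(q)/[100,100,30]
        return sum((np.abs(raster(fn(q),f)-m)*(1 if g is None else ~g)).sum() for f,m,g in masks)
    r=minimize(cost,np.array(x0)*[100,100,30],method="Nelder-Mead",options=dict(xatol=.005,fatol=.1,initial_simplex=np.array(x0)*[100,100,30]+np.array([[0,0,0],[1,0,0],[0,1,0],[0,0,1.]])))
    return r.x/[100,100,30],r.fun
def boardpolys(q):
    return [rect(*q,-.065,.065,-.1,.1,.076)]
def brown(f):
    h=cv2.cvtColor(f["pixels"],cv2.COLOR_RGB2HSV)
    return h
def masks(f,n):
    r=spotter.regions_of(f,n); return r[0]["mask"] if r else None
def hull(pts,f):
    m=np.zeros((480,640),np.uint8); cv2.fillConvexPoly(m,cv2.convexHull(np.round(proj(pts,f)).astype(np.int32)),1); return m>0
def potig(f,pm):
    return cv2.dilate(pm.astype(np.uint8),np.ones((5,5)))>0
E
python3 - <<'E'
from h import *
np.set_printoptions(precision=4,suppress=True)
f=vision.grab_frame("top")
mb=masks(f,"board");ms=masks(f,"shelf");rp=spotter.regions_of(f,"pot")
print([(d["confidence"],d["mask"].sum(),np.argwhere(d["mask"]).mean(0)) for d in rp])
pm=min(rp,key=lambda d:np.abs(np.argwhere(d["mask"]).mean(0)-[238,277]).sum())["mask"]
print(fit([(f,mb.astype(float),potig(f,pm))],boardpolys,[.56,.06,0.05]))
b=fit([(f,mb.astype(float),potig(f,pm))],boardpolys,[.56,.06,0.05])[0]
print(ms is not None and ms.sum())
im=f["pixels"].copy()
if ms is not None: im[ms&~mb]=im[ms&~mb]//2+[0,100,0]
im[mb]=im[mb]//2+np.array([100,0,0],np.uint8)
im=cv2.resize(im[150:330,170:410],None,fx=3.3,fy=3.3,interpolation=cv2.INTER_NEAREST)
cv2.imwrite("pics/m.png",im[...,::-1])
raw=cv2.resize(f["pixels"][150:330,170:410],None,fx=3.3,fy=3.3,interpolation=cv2.INTER_CUBIC)
cv2.imwrite("pics/raw.png",raw[...,::-1])
E
```

```text
[(0.9, np.int64(748), array([319.3262, 268.9626])), (0.89, np.int64(844), array([237.6445, 275.9242])), (0.82, np.int64(743), array([312.6635, 339.0781]))]
(array([0.5616, 0.0605, 0.0641]), np.float64(101.3529411764706))
12475
```

View pics/m.png

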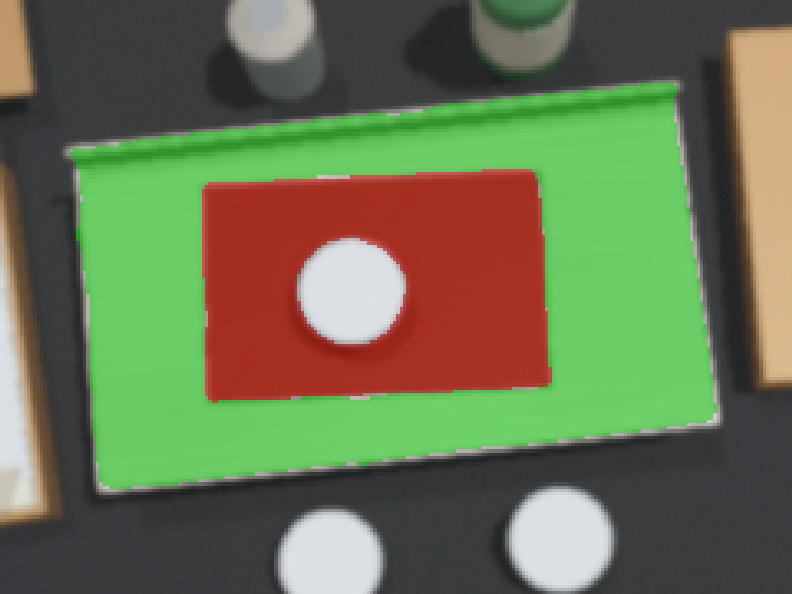

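View pics/raw.png

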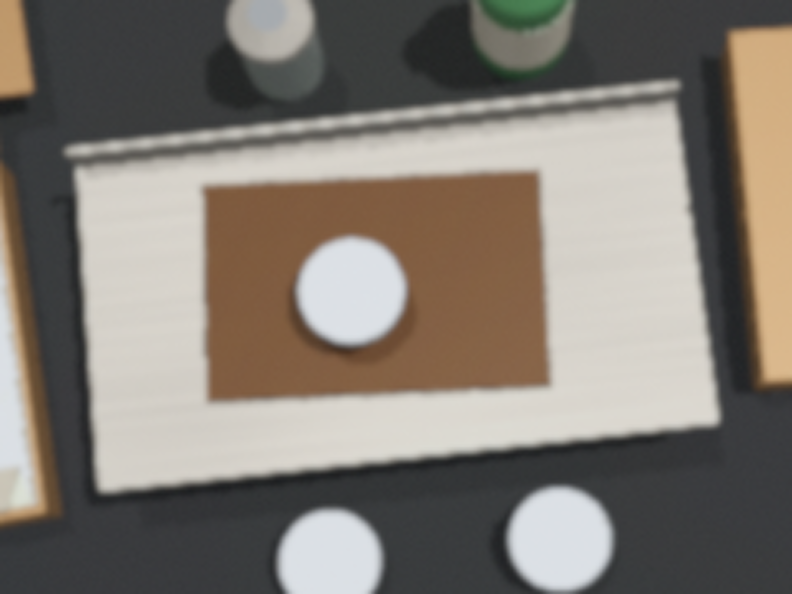

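```bash
cat >> h.py <<'E'
def shelfpolys(q):
    A=rect(*q,-.109,.085,-.18,.18,.07); 
    U=rect(*q,.085,.089,-.18,.18,.098); V=rect(*q,.085,.089,-.18,.18,.07)
    return [A,U,V[1:3].tolist()[::1] and np.array([V[0],V[3],U[3],U[0]])]
def edgefit(f,mask,pts,z):
    "subpixel line fit of mask edge between projected corner pairs; returns unprojected corners"
    pass
def measure(f,draw=None,sh=None):
    mb=masks(f,"board");ms=masks(f,"shelf");rp=spotter.regions_of(f,"pot")
    ig=np.zeros((480,640),bool)
    for d in rp: ig|=potig(f,d["mask"])
    h=cv2.cvtColor(f["pixels"],cv2.COLOR_RGB2HSV)
    roi=cv2.dilate(mb.astype(np.uint8),np.ones((9,9)))>0
    bm=(h[...,1]>75)&(h[...,2]<190)&(h[...,0]<20)&roi
    out={"n":(mb.sum(),bm.sum())}
    b0=w(spotter.tip_of(f,"board")[0]["position"],f)
    best=min((fit([(f,bm.astype(float),ig)],boardpolys,[b0[0],b0[1],a]) for a in(0.,.1,.2)),key=lambda r:r[1])
    out["board"]=best
    if sh is None:
        g=ms|mb
        for d in rp: 
            g=g|(d["mask"]&(cv2.dilate(mb.astype(np.uint8),np.ones((9,9)))>0))
        best=min((fit([(f,g.astype(float),None)],shelfpolys,[.57,.05,a]) for a in(0.,.1,.2)),key=lambda r:r[1])
        out["shelf"]=best; sh=best[0]
    S=lambda p:(np.array([[np.cos(sh[2]),np.sin(sh[2])],[-np.sin(sh[2]),np.cos(sh[2])]])@(np.array(p)[:2]-sh[:2]))
    out["board_in_shelf"]=(*S(out["board"][0][:2])*1000,out["board"][0][2]-sh[2])
    if draw:
        im=cv2.resize(f["pixels"],None,fx=4,fy=4,interpolation=cv2.INTER_CUBIC)
        for P,c in [(boardpolys(out["board"][0])[0],(0,255,0))]+[(p,(255,0,0)) for p in shelfpolys(sh)]:
            cv2.polylines(im,[np.round((proj(P,f)+.5)*4).astype(int)],True,c,1)
        c=(proj([[*sh[:2],.07]],f)[0]*4).astype(int)
        im=im[max(0,c[1]-300):c[1]+300,max(0,c[0]-400):c[0]+400]
        cv2.imwrite("pics/"+draw+".png",im[...,::-1])
    return out
E
python3 - <<'E'
from h import *
np.set_printoptions(precision=4,suppress=True)
for c in("top","scene"):
    f=vision.grab_frame(c);print(measure(f,"o_"+c))
E
```

```text
{'n': (np.int64(6074), np.int64(5513)), 'board': (array([0.561 , 0.0595, 0.0655]), np.float64(378.5294117647059)), 'shelf': (array([0.5694, 0.0521, 0.1269]), np.float64(744.6823529411764)), 'board_in_shelf': (np.float64(-7.292474636977467), np.float64(8.449978027464072), np.float64(-0.06141014607096244))}
{'n': (np.int64(1915), np.int64(1872)), 'board': (array([0.5587, 0.0603, 0.1006]), np.float64(208.87450980392157)), 'shelf': (array([0.5704, 0.0522, 0.1305]), np.float64(2049.443137254902)), 'board_in_shelf': (np.float64(-10.512198900098785), np.float64(9.554439237088658), np.float64(-0.029939536070668793))}
```

View pics/o_top.png

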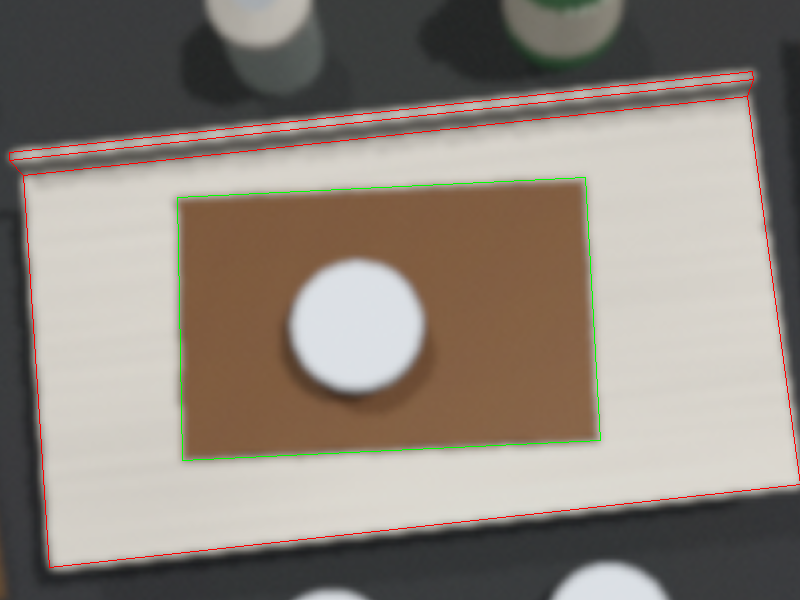

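View pics/o_scene.png

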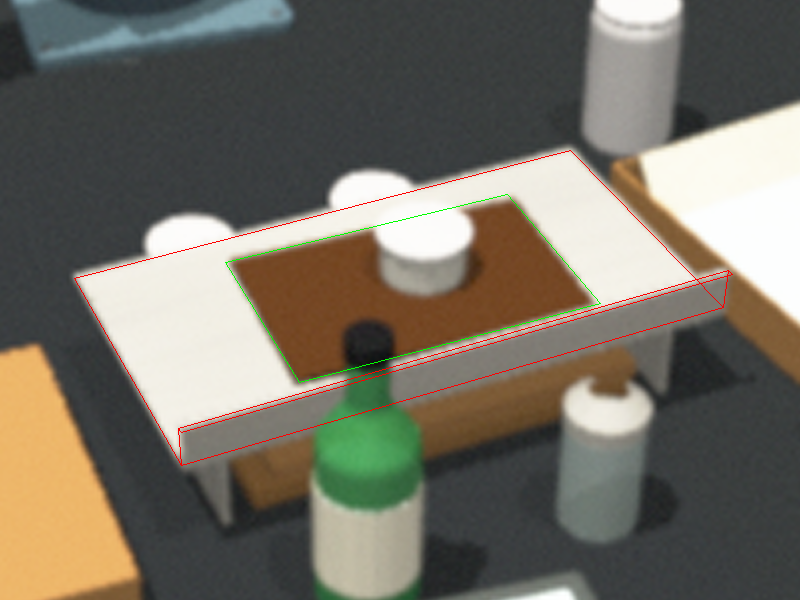

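```bash
cat >> h.py <<'E'
SH=np.array([.5697,.0521,.1275])
def goto(sx,sy,z,ang_deg):
    """shelf coords mm, z m, jaw-axis(tool z) world yaw in shelf frame deg; tool y down"""
    a=SH[2];p=np.array([SH[0]+np.cos(a)*sx/1e3-np.sin(a)*sy/1e3,SH[1]+np.sin(a)*sx/1e3+np.cos(a)*sy/1e3,z])
    t=a+np.radians(ang_deg);zz=np.array([np.cos(t),np.sin(t),0]);yy=np.array([0,0,-1.]);Rt=np.c_[np.cross(yy,zz),yy,zz]
    s=manip.get_state();M=R.from_rotvec(s["tool_rot"]).as_matrix()
    print("slide",np.round(M.T@(p-s["position"])*1e3,1),"twist",np.round(R.from_matrix(M.T@Rt).as_rotvec(degrees=True),2),"world",p)
def where():
    s=manip.get_state();p=s["position"];a=SH[2];d=p[:2]-SH[:2]
    M=R.from_rotvec(s["tool_rot"]).as_matrix()
    print("t",round(s["t"],2),"shelf",np.round([1e3*(np.cos(a)*d[0]+np.sin(a)*d[1]),1e3*(-np.sin(a)*d[0]+np.cos(a)*d[1]),1e3*p[2]],1),"jaw",round(np.degrees(np.arctan2(M[1,2],M[0,2])-a),2),"tilt",np.round(M[:,1],4),"F",np.round(s["ft_force"],2),"w",round(s["gripper_width"],4))
E
python3 -c "
from h import *
where();goto(-98,10,.16,-90)"
```

```text
t 1.7 shelf [-435.4 -614.8  238.7] jaw -77.89 tilt [-0. -0. -1.] F [ 0.44  0.53 -0.39] w 0.0879
slide [-460.9   78.7 -540.1] twist [-0.   12.11  0.  ] world [0.47122393 0.04955765 0.16      ]
```

drive_tool(
  targets=[
    {"twist":[0,0.8,0],"slide":[-31,5,-36],"hand":1},
    {"twist":[0,1.6,0],"slide":[-62,10,-72],"hand":1},
    {"twist":[0,2.4,0],"slide":[-92,16,-108],"hand":1},
    {"twist":[0,3.2,0],"slide":[-123,21,-144],"hand":1},
    {"twist":[0,4,0],"slide":[-154,26,-180],"hand":1},
    {"twist":[0,4.8,0],"slide":[-184,31,-216],"hand":1},
    {"twist":[0,5.6,0],"slide":[-215,37,-252],"hand":1},
    {"twist":[0,6.4,0],"slide":[-246,42,-288],"hand":1},
    {"twist":[0,7.2,0],"slide":[-276,47,-324],"hand":1},
    {"twist":[0,8,0],"slide":[-307,52,-360],"hand":1},
    {"twist":[0,8.8,0],"slide":[-338,58,-396],"hand":1},
    {"twist":[0,9.6,0],"slide":[-369,63,-432],"hand":1},
    {"twist":[0,10.4,0],"slide":[-400,68,-468],"hand":1},
    {"twist":[0,11.2,0],"slide":[-431,73,-504],"hand":1},
    {"twist":[0,12.1,0],"slide":[-461,79,-540],"hand":1},
    {"twist":[0,12.1,0],"slide":[-461,79,-540],"hand":1},
    {"twist":[0,12.1,0],"slide":[-461,79,-540],"hand":1},
    {"twist":[0,12.1,0],"slide":[-461,79,-540],"hand":1},
  ],
)

```text
t: 3.5
position: [0.4709, 0.048, 0.1597]
tool_rot: [-0.137, 2.156, -2.157]
ft_force: [-0.4, -0.3, -0.1]
gripper_width: 0.088
```

```bash
python3 -c "
from h import *
where();goto(-98,10,.085,-90)
f=vision.grab_frame('scene');im=cv2.resize(f['pixels'][150:330,230:470],None,fx=3.3,fy=3.3,interpolation=cv2.INTER_CUBIC);cv2.imwrite('pics/a1.png',im[...,::-1])"
```

```text
t 3.5 shelf [-98.5   8.5 159.7] jaw -90.08 tilt [-6.e-04 -9.e-04 -1.e+00] F [-0.4  -0.26 -0.14] w 0.088
slide [-0.5 74.7 -1.5] twist [-0.05 -0.08  0.04] world [0.47122393 0.04955765 0.085     ]
```

View pics/a1.png

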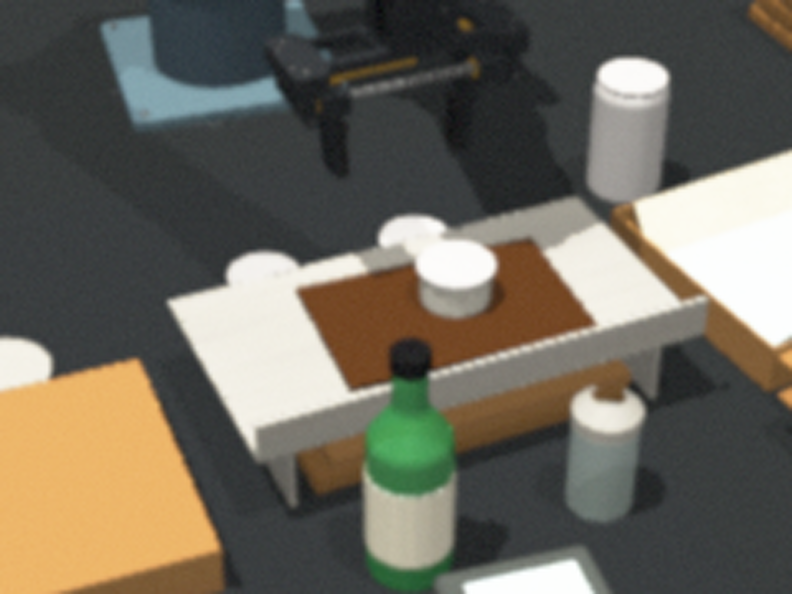

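The open gripper hovers over the robot-side edge at about (395, 130) in the crop, clear of everything. Now I lower it.

drive_tool(
  targets=[
    {"twist":[0,0,0],"slide":[0,20,-1],"hand":1},
    {"twist":[0,0,0],"slide":[0,40,-1],"hand":1},
    {"twist":[0,0,0],"slide":[0,60,-1],"hand":1},
    {"twist":[0,0,0],"slide":[0,72,-1],"hand":1},
    {"twist":[0,0,0],"slide":[0,80,-1],"hand":1},
    {"twist":[0,0,0],"slide":[0,83,-1],"hand":1},
    {"twist":[0,0,0],"slide":[0,83,-1],"hand":1},
  ],
)

```text
t: 4.25
position: [0.4713, 0.0502, 0.0768]
tool_rot: [-0.137, 2.156, -2.156]
ft_force: [0.7, -0.3, 0.2]
gripper_width: 0.0883
```

```bash
python3 -c "
from h import *
where()"
```

```text
t 4.25 shelf [-97.8  10.6  76.8] jaw -90.02 tilt [ 1.e-04 -1.e-04 -1.e+00] F [ 0.67 -0.28  0.24] w 0.0883
```

drive_tool(
  targets=[
    {"twist":[0,0,0],"slide":[0,2,0],"hand":1},
    {"twist":[0,0,0],"slide":[0,4,0],"hand":1},
    {"twist":[0,0,0],"slide":[0,4,0],"hand":1},
  ],
)

```text
t: 4.55
position: [0.4713, 0.0505, 0.0728]
tool_rot: [-0.138, 2.155, -2.155]
ft_force: [-0.0, -0.0, -0.1]
gripper_width: 0.088
```

drive_tool(
  targets=[
    {"twist":[0,0,0],"slide":[0,1.5,0],"hand":1},
    {"twist":[0,0,0],"slide":[0,2.5,0],"hand":1},
    {"twist":[0,0,0],"slide":[0,3.5,0],"hand":1},
    {"twist":[0,0,0],"slide":[0,3.5,0],"hand":1},
  ],
)

```text
t: 4.95
position: [0.4713, 0.0505, 0.0704]
tool_rot: [-0.137, 2.155, -2.156]
ft_force: [-5.5, -1.0, 18.4]
gripper_width: 0.0884
```

drive_tool(
  targets=[
    {"twist":[0,0,0],"slide":[0,-3.5,0],"hand":1},
    {"twist":[0,0,0],"slide":[-3,-3.5,0],"hand":1},
    {"twist":[0,0,0],"slide":[-6,-3.5,0],"hand":1},
    {"twist":[0,0,0],"slide":[-9,-3.5,0],"hand":1},
    {"twist":[0,0,0],"slide":[-12,-3.5,0],"hand":1},
    {"twist":[0,0,0],"slide":[-15,-3.5,0],"hand":1},
    {"twist":[0,0,0],"slide":[-18,-3.5,0],"hand":1},
    {"twist":[0,0,0],"slide":[-21,-3.5,0],"hand":1},
    {"twist":[0,0,0],"slide":[-24,-3.5,0],"hand":1},
    {"twist":[0,0,0],"slide":[-27,-3.5,0],"hand":1},
    {"twist":[0,0,0],"slide":[-30,-3.5,0],"hand":1},
    {"twist":[0,0,0],"slide":[-32,-3.5,0],"hand":1},
    {"twist":[0,0,0],"slide":[-32,-3.5,0],"hand":1},
  ],
)

```text
t: 6.25
position: [0.5035, 0.0547, 0.0728]
tool_rot: [-0.137, 2.155, -2.155]
ft_force: [-0.2, -1.3, 0.1]
gripper_width: 0.0882
```

```bash
python3 -c "
from h import *
where()
f=vision.grab_frame('top');save(f,'a2f');im=cv2.resize(f['pixels'][150:330,170:410],None,fx=3.3,fy=3.3,interpolation=cv2.INTER_CUBIC);cv2.imwrite('pics/a2.png',im[...,::-1])
f=vision.grab_frame('scene');im=cv2.resize(f['pixels'][170:330,260:470],None,fx=3.7,fy=3.7,interpolation=cv2.INTER_CUBIC);cv2.imwrite('pics/a3.png',im[...,::-1])
"
```

```text
t 6.25 shelf [-65.4  11.   72.8] jaw -89.99 tilt [ 7.e-04  2.e-04 -1.e+00] F [-0.19 -1.27  0.06] w 0.0882
```

View pics/a2.png

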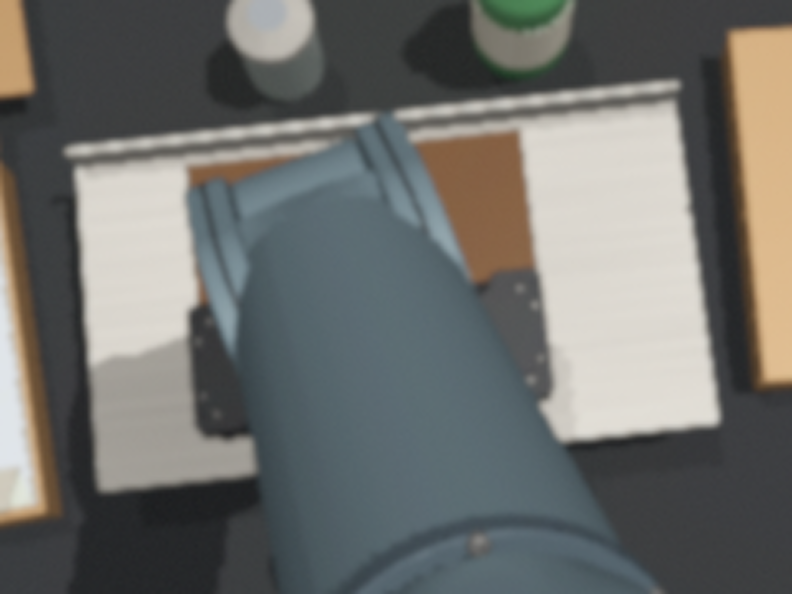

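View pics/a3.png

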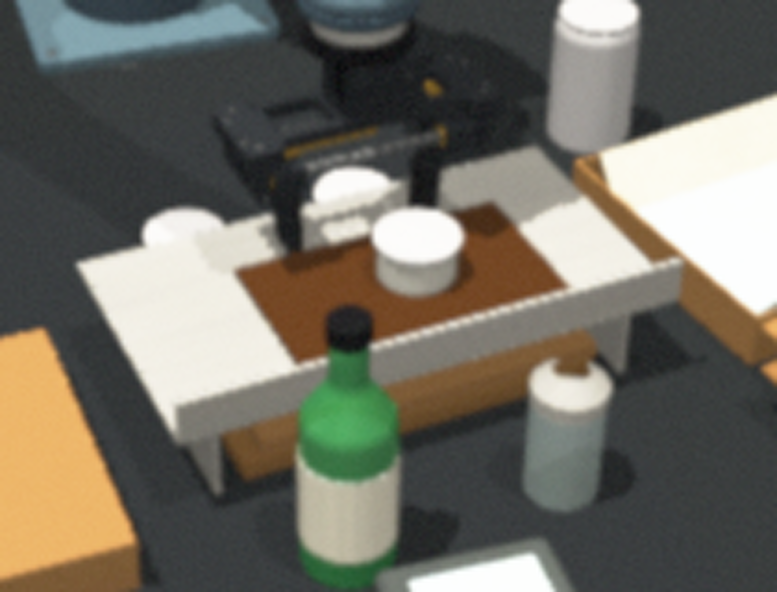

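The board follows squarely, with both fingers on its robot-side edge and the pot upright. A small gap to the upstand remains.

drive_tool(
  targets=[
    {"twist":[0,0,0],"slide":[-2,0,0],"hand":1},
    {"twist":[0,0,0],"slide":[-4,0,0],"hand":1},
    {"twist":[0,0,0],"slide":[-6,0,0],"hand":1},
    {"twist":[0,0,0],"slide":[-7.5,0,0],"hand":1},
    {"twist":[0,0,0],"slide":[-8.5,0,0],"hand":1},
    {"twist":[0,0,0],"slide":[-8.5,0,0],"hand":1},
  ],
)

```text
t: 6.95
position: [0.511, 0.0556, 0.0726]
tool_rot: [-0.139, 2.156, -2.156]
ft_force: [-3.5, 0.1, 2.8]
gripper_width: 0.0883
```

drive_tool(
  targets=[
    {"twist":[0,0,0],"slide":[-1,-0.5,0],"hand":1},
    {"twist":[0,0,0],"slide":[-2,-0.5,0],"hand":1},
    {"twist":[0,0,0],"slide":[-2,-0.5,0],"hand":1},
  ],
)

```text
t: 7.25
position: [0.5112, 0.0556, 0.0726]
tool_rot: [-0.143, 2.157, -2.158]
ft_force: [-8.2, -0.7, 3.6]
gripper_width: 0.0882
```

```bash
python3 -c "
from h import *
where()"
```

```text
t 7.25 shelf [-57.6  10.9  72.6] jaw -89.99 tilt [-0.0045 -0.001  -1.    ] F [-8.21 -0.7   3.63] w 0.0882
```

drive_tool(
  targets=[
    {"twist":[0,0,0],"slide":[8,0,0],"hand":1},
    {"twist":[0,0,0],"slide":[25,-5,0],"hand":1},
    {"twist":[0,0,0],"slide":[35,-30,0],"hand":1},
    {"twist":[0,0,0],"slide":[35,-65,0],"hand":0.5},
    {"twist":[0,0,0],"slide":[35,-90,0],"hand":0.2},
    {"twist":[0,0,0],"slide":[35,-90,0],"hand":0.2},
    {"twist":[0,0,0],"slide":[35,-90,0],"hand":0.2},
  ],
)

```text
t: 7.95
position: [0.4794, 0.0514, 0.1636]
tool_rot: [-0.135, 2.154, -2.154]
ft_force: [-0.2, -0.9, -1.0]
gripper_width: 0.0582
```

```bash
python3 -c "
from h import *
where();print(manip.get_state()['qpos']);goto(15,-120,.16,0);goto(15,-120,.16,180)"
```

```text
t 7.95 shelf [-89.6  10.8 163.6] jaw -90.0 tilt [ 2.7e-03  3.0e-04 -1.0e+00] F [-0.17 -0.85 -0.99] w 0.0582
[ 0.03271734  0.37637028 -0.28097017  2.02609229  0.1496761   0.75552648
 -1.78193231]
slide [-104.6    3.9  130.8] twist [ -0.12 -90.    -0.12] world [ 0.59983682 -0.06501862  0.16      ]
slide [-104.6    3.9  130.8] twist [ 0.12 90.   -0.12] world [ 0.59983682 -0.06501862  0.16      ]
```

drive_tool(
  targets=[
    {"twist":[0,-7.5,0],"slide":[-5,0,20],"hand":0.2},
    {"twist":[0,-15,0],"slide":[-10,0,40],"hand":0.2},
    {"twist":[0,-22.5,0],"slide":[-15,0,60],"hand":0.2},
    {"twist":[0,-30,0],"slide":[-20,0,80],"hand":0.2},
    {"twist":[0,-37.5,0],"slide":[-30,0,100],"hand":0.2},
    {"twist":[0,-45,0],"slide":[-45,0,120],"hand":0.2},
    {"twist":[0,-52.5,0],"slide":[-60,0,131],"hand":0.2},
    {"twist":[0,-60,0],"slide":[-75,0,131],"hand":0.2},
    {"twist":[0,-67.5,0],"slide":[-90,0,131],"hand":0.2},
    {"twist":[0,-75,0],"slide":[-105,0,131],"hand":0.2},
    {"twist":[0,-82.5,0],"slide":[-105,0,131],"hand":0.2},
    {"twist":[0,-90,0],"slide":[-105,0,131],"hand":0.2},
    {"twist":[0,-90,0],"slide":[-105,0,131],"hand":0.2},
    {"twist":[0,-90,0],"slide":[-105,0,131],"hand":0.2},
  ],
)

```text
t: 9.35
position: [0.5989, -0.0651, 0.162]
tool_rot: [-1.266, 1.119, -1.116]
ft_force: [-0.0, 0.3, -0.5]
gripper_width: 0.0528
```

```bash
python3 -c "
from h import *
where();print(manip.get_state()['qpos']);goto(15,-120,.077,0);
f=vision.grab_frame('top');save(f,'b0')
f=vision.grab_frame('scene');save(f,'b1')"
```

```text
t 9.35 shelf [  14.1 -119.9  162. ] jaw -0.19 tilt [-1.5e-03  7.0e-04 -1.0e+00] F [-0.04  0.32 -0.55] w 0.0528
[ 0.44468915  0.61757055 -0.57524681  1.70463815  0.39960388  0.94056599
 -0.16182551]
slide [ 0.1 85.   1. ] twist [ 0.08 -0.19 -0.05] world [ 0.59983682 -0.06501862  0.077     ]
```

View pics/b0.png

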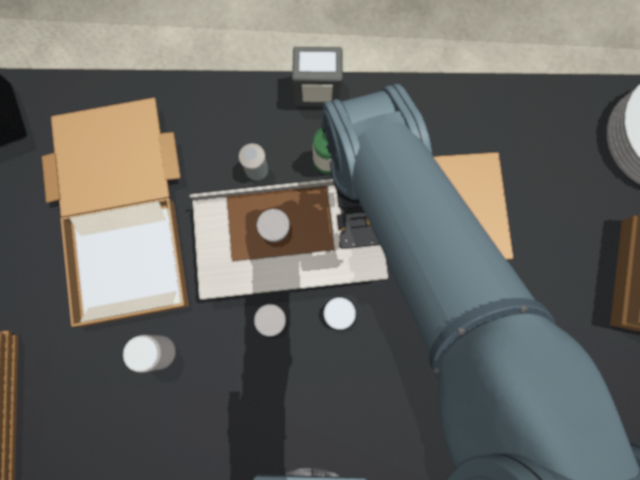

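View pics/b1.png

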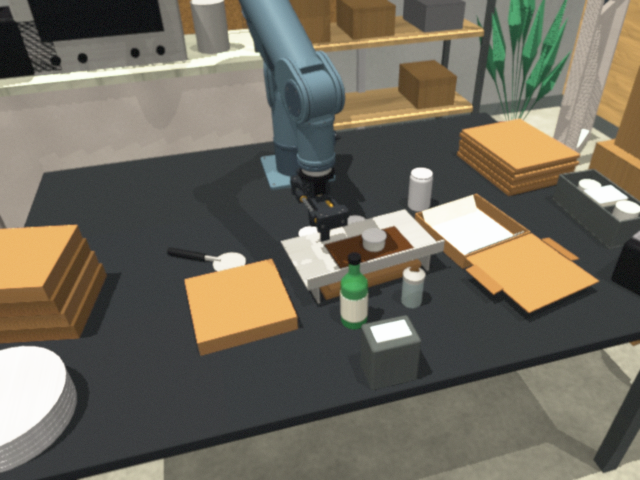

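Wide view: the gripper sits at the board's -y end at about (320, 205) in scene. It clears the bottle cap at (353, 260), but I'll shift about 6 mm towards the robot for margin before descending.

drive_tool(
  targets=[
    {"twist":[0,0,0],"slide":[0,5,-6],"hand":0.2},
    {"twist":[0,0,0],"slide":[0,25,-6],"hand":0.2},
    {"twist":[0,0,0],"slide":[0,45,-6],"hand":0.2},
    {"twist":[0,0,0],"slide":[0,65,-6],"hand":0.2},
    {"twist":[0,0,0],"slide":[0,78,-6],"hand":0.2},
    {"twist":[0,0,0],"slide":[0,84,-6],"hand":0.2},
    {"twist":[0,0,0],"slide":[0,86,-6],"hand":0.2},
    {"twist":[0,0,0],"slide":[0,86,-6],"hand":0.2},
  ],
)

```text
t: 10.25
position: [0.5938, -0.0658, 0.0776]
tool_rot: [-1.266, 1.114, -1.115]
ft_force: [0.7, 0.2, -0.3]
gripper_width: 0.0532
```

```bash
python3 -c "
from h import *
where();goto(8,-120,.073,0);
f=vision.grab_frame('scene');im=cv2.resize(f['pixels'][150:330,230:470],None,fx=3.3,fy=3.3,interpolation=cv2.INTER_CUBIC);cv2.imwrite('pics/b2.png',im[...,::-1])"
```

```text
t 10.25 shelf [   8.9 -120.    77.6] jaw 0.0 tilt [ 6.e-04 -0.e+00 -1.e+00] F [ 0.66  0.24 -0.34] w 0.0532
slide [-0.   4.6 -0.9] twist [-0.03  0.    0.  ] world [ 0.59289364 -0.06590871  0.073     ]
```

View pics/b2.png

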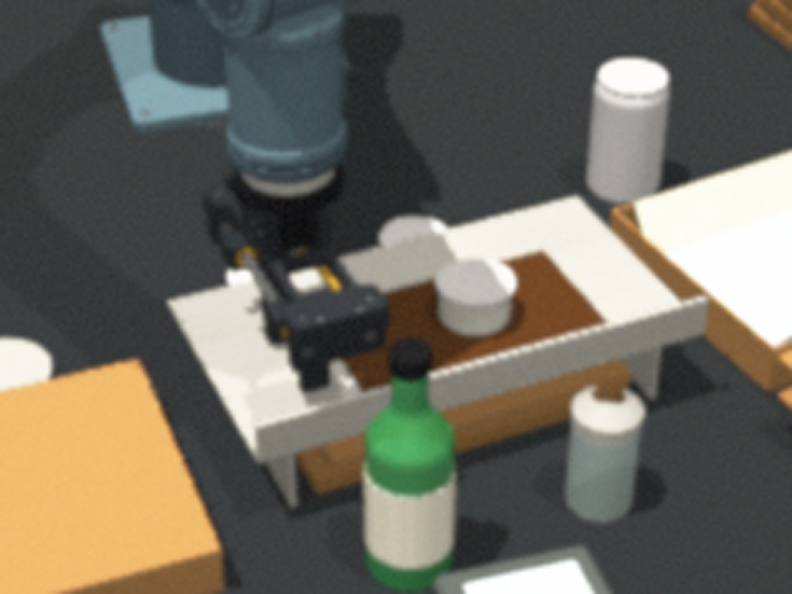

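drive_tool(
  targets=[
    {"twist":[0,0,0],"slide":[0,4.8,0],"hand":0.2},
    {"twist":[0,0,0],"slide":[-2,4.8,0],"hand":0.2},
    {"twist":[0,0,0],"slide":[-5,4.8,0],"hand":0.2},
    {"twist":[0,0,0],"slide":[-8,4.8,0],"hand":0.2},
    {"twist":[0,0,0],"slide":[-11,4.8,0],"hand":0.2},
    {"twist":[0,0,0],"slide":[-14,4.8,0],"hand":0.2},
    {"twist":[0,0,0],"slide":[-17,4.8,0],"hand":0.2},
    {"twist":[0,0,0],"slide":[-20,4.8,0],"hand":0.2},
    {"twist":[0,0,0],"slide":[-23,4.8,0],"hand":0.2},
    {"twist":[0,0,0],"slide":[-26,4.8,0],"hand":0.2},
    {"twist":[0,0,0],"slide":[-29,4.8,0],"hand":0.2},
    {"twist":[0,0,0],"slide":[-32,4.8,0],"hand":0.2},
    {"twist":[0,0,0],"slide":[-35,4.8,0],"hand":0.2},
    {"twist":[0,0,0],"slide":[-38,4.8,0],"hand":0.2},
    {"twist":[0,0,0],"slide":[-41,4.8,0],"hand":0.2},
    {"twist":[0,0,0],"slide":[-44,4.8,0],"hand":0.2},
    {"twist":[0,0,0],"slide":[-47,4.8,0],"hand":0.2},
    {"twist":[0,0,0],"slide":[-50,4.8,0],"hand":0.2},
    {"twist":[0,0,0],"slide":[-52,4.8,0],"hand":0.2},
    {"twist":[0,0,0],"slide":[-52,4.8,0],"hand":0.2},
  ],
)

```text
t: 12.3
position: [0.5868, -0.0136, 0.0724]
tool_rot: [-1.267, 1.114, -1.114]
ft_force: [-0.6, -0.0, 0.9]
gripper_width: 0.0528
```

```bash
python3 -c "
from h import *
where()
f=vision.grab_frame('scene');im=cv2.resize(f['pixels'][150:330,230:470],None,fx=3.3,fy=3.3,interpolation=cv2.INTER_CUBIC);cv2.imwrite('pics/b3.png',im[...,::-1])"
```

```text
t 12.3 shelf [  8.6 -67.4  72.4] jaw 0.04 tilt [-0.e+00  5.e-04 -1.e+00] F [-0.62 -0.04  0.92] w 0.0528
```

View pics/b3.png

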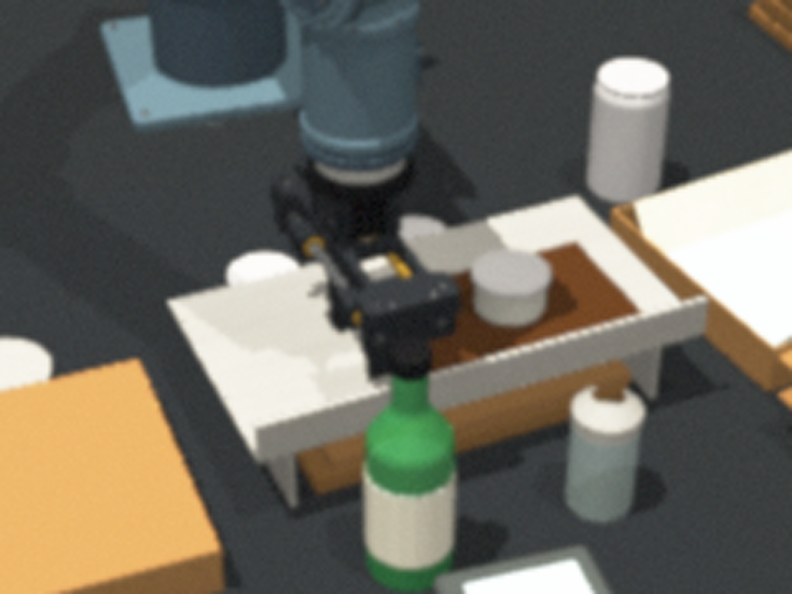

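The board has slid along with the fingers and the pot is upright at about (512, 288). I continue the push.

drive_tool(
  targets=[
    {"twist":[0,0,0],"slide":[-2,-0.3,0],"hand":0.2},
    {"twist":[0,0,0],"slide":[-5,-0.3,0],"hand":0.2},
    {"twist":[0,0,0],"slide":[-9,-0.3,0],"hand":0.2},
    {"twist":[0,0,0],"slide":[-13,-0.3,0],"hand":0.2},
    {"twist":[0,0,0],"slide":[-17,-0.3,0],"hand":0.2},
    {"twist":[0,0,0],"slide":[-21,-0.3,0],"hand":0.2},
    {"twist":[0,0,0],"slide":[-25,-0.3,0],"hand":0.2},
    {"twist":[0,0,0],"slide":[-29,-0.3,0],"hand":0.2},
    {"twist":[0,0,0],"slide":[-33,-0.3,0],"hand":0.2},
    {"twist":[0,0,0],"slide":[-37,-0.3,0],"hand":0.2},
    {"twist":[0,0,0],"slide":[-41,-0.3,0],"hand":0.2},
    {"twist":[0,0,0],"slide":[-45,-0.3,0],"hand":0.2},
    {"twist":[0,0,0],"slide":[-49,-0.3,0],"hand":0.2},
    {"twist":[0,0,0],"slide":[-53,-0.3,0],"hand":0.2},
    {"twist":[0,0,0],"slide":[-57,-0.3,0],"hand":0.2},
    {"twist":[0,0,0],"slide":[-61,-0.3,0],"hand":0.2},
    {"twist":[0,0,0],"slide":[-65,-0.3,0],"hand":0.2},
    {"twist":[0,0,0],"slide":[-68,-0.3,0],"hand":0.2},
    {"twist":[0,0,0],"slide":[-70,-0.3,0],"hand":0.2},
    {"twist":[0,0,0],"slide":[-70,-0.3,0],"hand":0.2},
  ],
)

```text
t: 14.35
position: [0.578, 0.0556, 0.0728]
tool_rot: [-1.267, 1.114, -1.114]
ft_force: [-0.5, 0.0, -0.2]
gripper_width: 0.0534
```

```bash
python3 -c "
from h import *
where()
f=vision.grab_frame('scene');im=cv2.resize(f['pixels'][150:330,230:470],None,fx=3.3,fy=3.3,interpolation=cv2.INTER_CUBIC);cv2.imwrite('pics/b4.png',im[...,::-1])
f=vision.grab_frame('top');im=cv2.resize(f['pixels'][150:330,170:410],None,fx=3.3,fy=3.3,interpolation=cv2.INTER_CUBIC);cv2.imwrite('pics/b5.png',im[...,::-1])"
```

```text
t 14.35 shelf [ 8.7  2.5 72.8] jaw 0.04 tilt [ 1.e-04  4.e-04 -1.e+00] F [-0.45  0.04 -0.2 ] w 0.0534
```

View pics/b4.png

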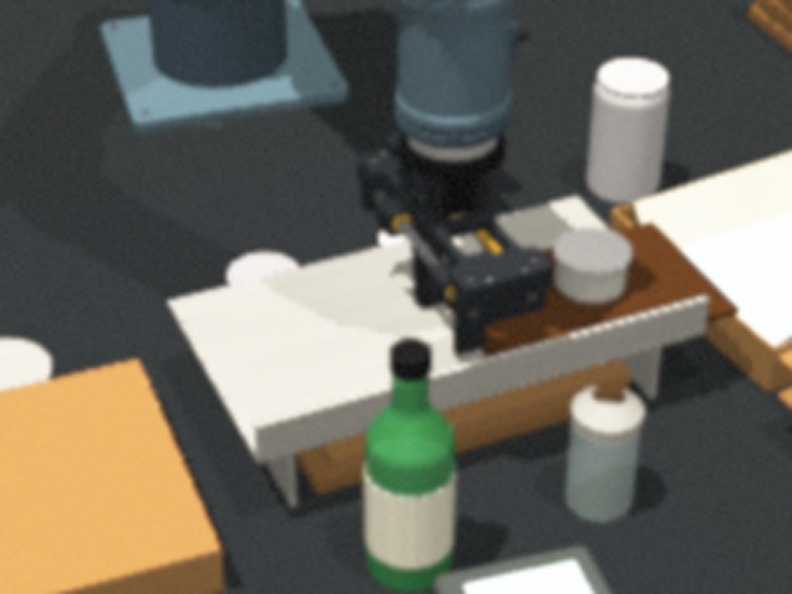

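View pics/b5.png

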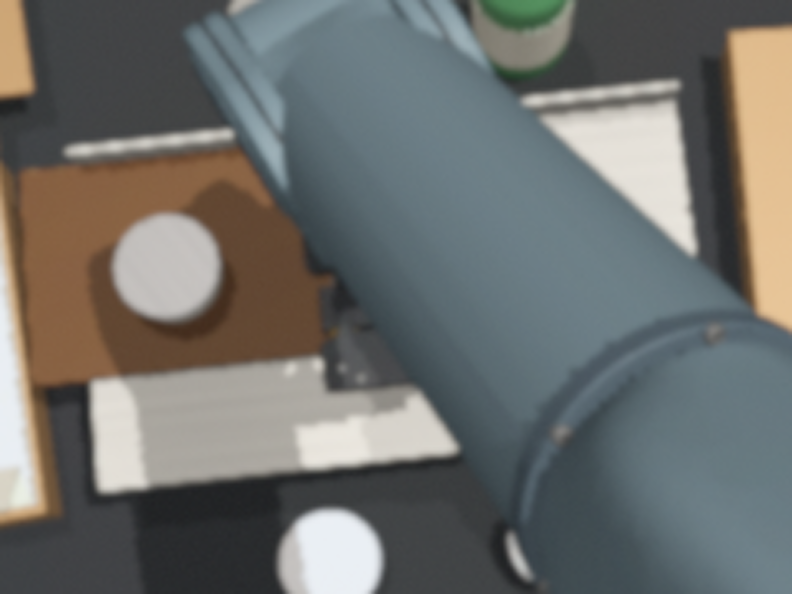

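```bash
python3 -c "
from h import *
# +y end edge & long edges of the board, crop px from b5
a=SH[2]
def S(px): 
    P=unproj(np.array(px)/3.3+[170-.35,150-.35],type('F',(dict,),{})(f),.076)
    d=P[:,:2]-SH[:2];return np.round(1e3*np.c_[np.cos(a)*d[:,0]+np.sin(a)*d[:,1],-np.sin(a)*d[:,0]+np.cos(a)*d[:,1]],1)
f=vision.grab_frame('top')
print(S([[20,170],[34,385],[100,163],[200,155],[100,379],[300,362],[167,266]]))
"
```

```text
[[ 84.3 211.6]
 [-45.5 211.2]
 [ 83.3 163.9]
 [ 81.5 104.2]
 [-46.3 172.8]
 [-49.2  56.3]
 [ 16.3 128.9]]
```

The +y end currently overhangs by about 31.5 mm, and the near end has swung about 3 mm off the wall. I push another 34 mm, then square it up.

drive_tool(
  targets=[
    {"twist":[0,0,0],"slide":[-2,0,0],"hand":0.2},
    {"twist":[0,0,0],"slide":[-5,0,0],"hand":0.2},
    {"twist":[0,0,0],"slide":[-8,0,0],"hand":0.2},
    {"twist":[0,0,0],"slide":[-11,0,0],"hand":0.2},
    {"twist":[0,0,0],"slide":[-14,0,0],"hand":0.2},
    {"twist":[0,0,0],"slide":[-17,0,0],"hand":0.2},
    {"twist":[0,0,0],"slide":[-20,0,0],"hand":0.2},
    {"twist":[0,0,0],"slide":[-23,0,0],"hand":0.2},
    {"twist":[0,0,0],"slide":[-26,0,0],"hand":0.2},
    {"twist":[0,0,0],"slide":[-29,0,0],"hand":0.2},
    {"twist":[0,0,0],"slide":[-32,0,0],"hand":0.2},
    {"twist":[0,0,0],"slide":[-34,0,0],"hand":0.2},
    {"twist":[0,0,0],"slide":[-34,0,0],"hand":0.2},
    {"twist":[0,0,0],"slide":[-34,0,0],"hand":0.2},
  ],
)

```text
t: 15.9
position: [0.5736, 0.0893, 0.0727]
tool_rot: [-1.267, 1.115, -1.114]
ft_force: [0.1, -0.1, -0.3]
gripper_width: 0.0528
```

drive_tool(
  targets=[
    {"twist":[0,0,0],"slide":[5,0,0],"hand":0.2},
    {"twist":[0,0,0],"slide":[20,0,0],"hand":0.2},
    {"twist":[0,0,0],"slide":[40,-15,0],"hand":0.2},
    {"twist":[0,0,0],"slide":[70,-50,0],"hand":0.2},
    {"twist":[0,0,0],"slide":[110,-80,-20],"hand":0.2},
    {"twist":[0,0,0],"slide":[140,-90,-60],"hand":0.2},
    {"twist":[0,0,0],"slide":[150,-90,-110],"hand":0.2},
    {"twist":[0,0,0],"slide":[150,-90,-140],"hand":0.2},
    {"twist":[0,0,0],"slide":[150,-90,-140],"hand":0.2},
  ],
)

```text
t: 16.8
position: [0.4486, -0.081, 0.1621]
tool_rot: [-1.271, 1.12, -1.117]
ft_force: [-0.1, 0.4, 0.1]
gripper_width: 0.0532
```

```bash
python3 -c "
from h import *
where();print(manip.get_state()['qpos'])
f=vision.grab_frame('top');im=cv2.resize(f['pixels'][150:330,120:360],None,fx=3.3,fy=3.3,interpolation=cv2.INTER_CUBIC);cv2.imwrite('pics/c0.png',im[...,::-1])
print(measure(f,'c1',sh=SH))"
```

```text
t 16.8 shelf [-137.  -116.6  162.1] jaw -0.23 tilt [-0.0051 -0.0026 -1.    ] F [-0.05  0.42  0.09] w 0.0532
[ 0.60282318  0.3966848  -0.62796434  2.06857208  0.33271143  0.77956964
 -0.10590858]Traceback (most recent call last):
  File "<string>", line 5, in <module>
    print(measure(f,'c1',sh=SH))
          ~~~~~~~^^^^^^^^^^^^^^
  File "h.py", line 54, in measure
    roi=cv2.dilate(mb.astype(np.uint8),np.ones((9,9)))>0
                   ^^^^^^^^^
AttributeError: 'NoneType' object has no attribute 'astype'
```

View pics/c0.png

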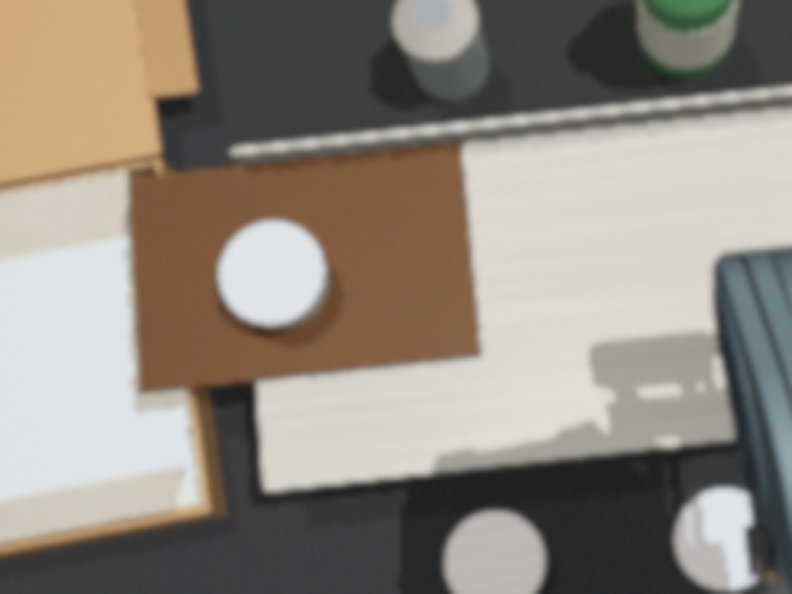

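The board overhangs into the box side, the pot sits upright at about (272, 272) in the crop, and the near end shows a small gap to the upstand. The network missed the board in this frame, so I fit on colour instead.

```bash
cat >> h.py <<'E'
def mboard(f,draw,z=.076,ig2=None):
    h=cv2.cvtColor(f["pixels"],cv2.COLOR_RGB2HSV)
    m=((h[...,1]>75)&(h[...,2]<170)&(h[...,2]>60)&(h[...,0]<20)).astype(np.uint8)
    c=rect(*SH,.02-.085,.02+.075,.145-.12,.145+.12,.076)
    roi=np.zeros((480,640),np.uint8);cv2.fillConvexPoly(roi,np.round(proj(c,f)).astype(int),1)
    m=cv2.morphologyEx(m&roi,cv2.MORPH_OPEN,np.ones((3,3),np.uint8))
    ig=roi==0
    for d in spotter.regions_of(f,"pot"): ig|=cv2.dilate(d["mask"].astype(np.uint8),np.ones((9,9)))>0
    a=SH[2];x0=[SH[0]+np.cos(a)*.02-np.sin(a)*.145,SH[1]+np.sin(a)*.02+np.cos(a)*.145]
    best=min((fit([(f,m.astype(float),ig)],boardpolys,[*x0,a+e]) for e in(-.03,0.,.03)),key=lambda r:r[1])
    b=best[0];d=b[:2]-SH[:2]
    print("board shelf mm",np.round([1e3*(np.cos(a)*d[0]+np.sin(a)*d[1]),1e3*(-np.sin(a)*d[0]+np.cos(a)*d[1])],1),"ang deg",np.degrees(b[2]-a),"cost",best[1],m.sum())
    im=cv2.resize(f["pixels"],None,fx=4,fy=4,interpolation=cv2.INTER_CUBIC)
    for P,col in [(boardpolys(b)[0],(0,255,0))]+[(p,(255,0,0)) for p in shelfpolys(SH)]:
        cv2.polylines(im,[np.round((proj(P,f)+.5)*4).astype(int)],True,col,1)
    cc=(proj([[*b[:2],.07]],f)[0]*4).astype(int)
    cv2.imwrite("pics/"+draw+".png",im[max(0,cc[1]-300):cc[1]+300,max(0,cc[0]-350):cc[0]+450][...,::-1])
E
python3 -c "
from h import *
f=vision.grab_frame('top');mboard(f,'c2')
f=vision.grab_frame('scene');mboard(f,'c3')
f=vision.grab_frame('top')
for d in spotter.tip_of(f,'pot'):print(d['confidence'],w(d['position'],f))
print(manip.get_state()['t'])"
```

```text
board shelf mm [ 19.9 147.7] ang deg -0.12849582533832005 cost 330.3058823529412 5724
board shelf mm [ -3.6 147.8] ang deg -7.04882761129931 cost 456.7647058823529 1513
0.95 [0.40069975 0.08738975 0.00053327]
0.74 [7.19843502e-01 1.27452953e-01 2.70652514e-05]
0.67 [0.56149537 0.20920152 0.07597147]
0.63 [ 0.41770553 -0.04929801  0.0049739 ]
17.3
```

View pics/c2.png

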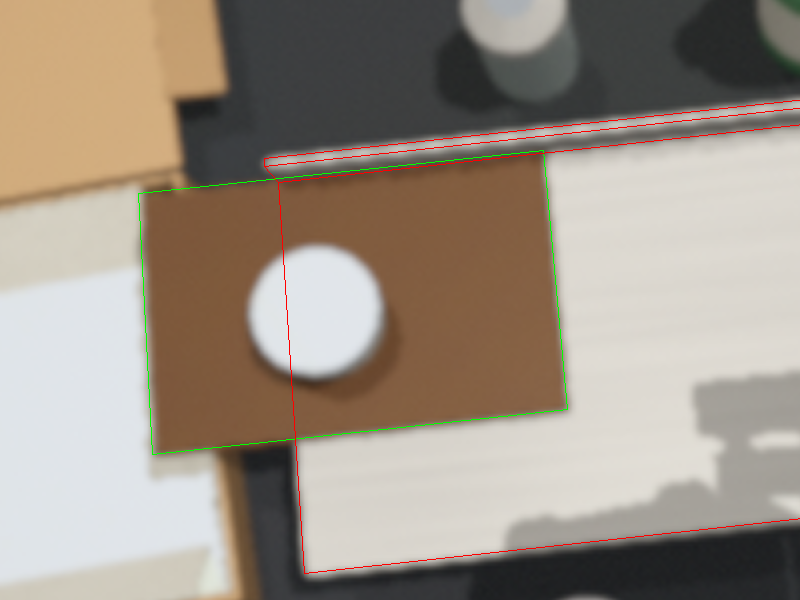

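View pics/c3.png

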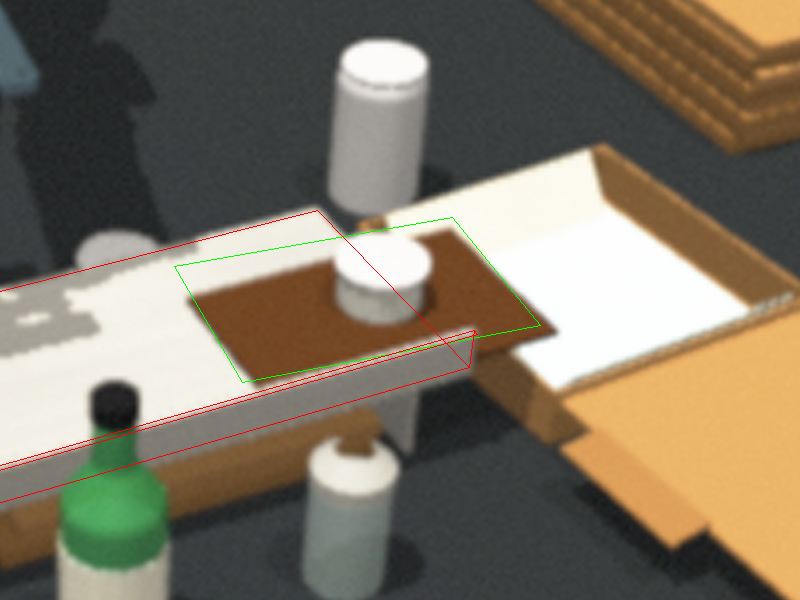

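The top fit puts the board within about 1 mm of flush, with roughly 66 mm overhang. I finish with a gentle two-finger nudge on the robot-side edge to seat it.

```bash
python3 -c "
from h import *
where();goto(-90,105,.16,-90)"
```

```text
t 17.3 shelf [-130.9 -113.8  162.6] jaw 0.05 tilt [ 0.e+00  4.e-04 -1.e+00] F [-0.16 -0.5   0.02] w 0.053
slide [-218.7    2.7   41.1] twist [ 1.000e-02  9.005e+01 -2.000e-02] world [0.46707928 0.14480377 0.16      ]
```

drive_tool(
  targets=[
    {"twist":[0,7.5,0],"slide":[-15,0,4],"hand":0.6},
    {"twist":[0,15,0],"slide":[-35,0,8],"hand":1},
    {"twist":[0,22.5,0],"slide":[-55,0,12],"hand":1},
    {"twist":[0,30,0],"slide":[-75,0,16],"hand":1},
    {"twist":[0,37.5,0],"slide":[-95,0,20],"hand":1},
    {"twist":[0,45,0],"slide":[-115,0,24],"hand":1},
    {"twist":[0,52.5,0],"slide":[-135,0,28],"hand":1},
    {"twist":[0,60,0],"slide":[-155,0,32],"hand":1},
    {"twist":[0,67.5,0],"slide":[-175,0,36],"hand":1},
    {"twist":[0,75,0],"slide":[-195,0,41],"hand":1},
    {"twist":[0,82.5,0],"slide":[-210,0,41],"hand":1},
    {"twist":[0,90,0],"slide":[-219,0,41],"hand":1},
    {"twist":[0,90,0],"slide":[-219,0,41],"hand":1},
    {"twist":[0,90,0],"slide":[-219,0,41],"hand":1},
    {"twist":[0,90,0],"slide":[-219,0,41],"hand":1},
  ],
)

```text
t: 18.8
position: [0.4668, 0.1439, 0.1626]
tool_rot: [-0.14, 2.154, -2.155]
ft_force: [0.5, 0.5, 0.3]
gripper_width: 0.0881
```

```bash
python3 -c "
from h import *
where();goto(-85,105,.0727,-90)"
```

```text
t 18.8 shelf [-90.4 104.2 162.6] jaw -89.89 tilt [-2.e-04 -4.e-04 -1.e+00] F [0.53 0.46 0.31] w 0.0881
slide [-5.4 89.9 -0.9] twist [-0.02  0.11  0.01] world [0.4720387  0.14543954 0.0727    ]
```

drive_tool(
  targets=[
    {"twist":[0,0.1,0],"slide":[0,20,0],"hand":1},
    {"twist":[0,0.1,0],"slide":[0,45,0],"hand":1},
    {"twist":[0,0.1,0],"slide":[0,65,0],"hand":1},
    {"twist":[0,0.1,0],"slide":[0,80,0],"hand":1},
    {"twist":[0,0.1,0],"slide":[0,87,0],"hand":1},
    {"twist":[0,0.1,0],"slide":[0,89.7,0],"hand":1},
    {"twist":[0,0.1,0],"slide":[-5,89.7,0],"hand":1},
    {"twist":[0,0.1,0],"slide":[-9,89.7,0],"hand":1},
    {"twist":[0,0.1,0],"slide":[-13,89.7,0],"hand":1},
    {"twist":[0,0.1,0],"slide":[-17,89.7,0],"hand":1},
    {"twist":[0,0.1,0],"slide":[-21,89.7,0],"hand":1},
    {"twist":[0,0.1,0],"slide":[-24,89.7,0],"hand":1},
    {"twist":[0,0.1,0],"slide":[-26,89.7,0],"hand":1},
    {"twist":[0,0.1,0],"slide":[-27,89.7,0],"hand":1},
    {"twist":[0,0.1,0],"slide":[-28,89.7,0],"hand":1},
    {"twist":[0,0.1,0],"slide":[-28,89.7,0],"hand":1},
  ],
)

```text
t: 20.4
position: [0.4945, 0.1482, 0.073]
tool_rot: [-0.136, 2.156, -2.156]
ft_force: [-0.7, 0.4, -0.7]
gripper_width: 0.0881
```

```bash
python3 -c "
from h import *
where()"
```

```text
t 20.4 shelf [-62.4 104.9  73. ] jaw -90.1 tilt [-0. -0. -1.] F [-0.66  0.42 -0.66] w 0.0881
```

drive_tool(
  targets=[
    {"twist":[0,-0.1,0],"slide":[-1,0,0],"hand":1},
    {"twist":[0,-0.1,0],"slide":[-2,0,0],"hand":1},
    {"twist":[0,-0.1,0],"slide":[-3,0,0],"hand":1},
    {"twist":[0,-0.1,0],"slide":[-4,0,0],"hand":1},
    {"twist":[0,-0.1,0],"slide":[-5,0,0],"hand":1},
    {"twist":[0,-0.1,0],"slide":[-5,0,0],"hand":1},
  ],
)

```text
t: 21.0
position: [0.4989, 0.1488, 0.0729]
tool_rot: [-0.139, 2.156, -2.156]
ft_force: [-2.2, 0.5, 0.0]
gripper_width: 0.0882
```

```bash
python3 -c "
from h import *
where();print(manip.get_state()['moment'])"
```

```text
t 21.0 shelf [-57.9 104.9  72.9] jaw -89.98 tilt [-1.1e-03 -4.0e-04 -1.0e+00] F [-2.2   0.47  0.04] w 0.0882
[0.0350125  0.34798842 0.06328212]
```

Contact at the expected spot (-57.9, against -57.6 before). One more light press.

drive_tool(
  targets=[
    {"twist":[0,0,0],"slide":[-1,0,0],"hand":1},
    {"twist":[0,0,0],"slide":[-2,0,0],"hand":1},
    {"twist":[0,0,0],"slide":[-2.5,0,0],"hand":1},
    {"twist":[0,0,0],"slide":[-2.5,0,0],"hand":1},
  ],
)

```text
t: 21.4
position: [0.4992, 0.1488, 0.0726]
tool_rot: [-0.144, 2.156, -2.159]
ft_force: [-8.2, -0.8, 7.0]
gripper_width: 0.0881
```

```bash
python3 -c "
from h import *
where();print(manip.get_state()['moment'])"
```

```text
t 21.4 shelf [-57.7 104.9  72.6] jaw -89.96 tilt [-0.0051 -0.0018 -1.    ] F [-8.17 -0.77  7.  ] w 0.0881
[-0.1403508   1.75299696  0.00281261]
```

The board is seated: 8 N and no further motion. I retreat slowly, straight back, then clear out to look.

drive_tool(
  targets=[
    {"twist":[0,0,0],"slide":[3,0,0],"hand":1},
    {"twist":[0,0,0],"slide":[10,0,0],"hand":1},
    {"twist":[0,0,0],"slide":[25,0,0],"hand":1},
    {"twist":[0,0,0],"slide":[35,-25,0],"hand":1},
    {"twist":[0,0,0],"slide":[35,-65,0],"hand":1},
    {"twist":[0,0,0],"slide":[35,-105,20],"hand":1},
    {"twist":[0,0,0],"slide":[35,-120,65],"hand":1},
    {"twist":[0,0,0],"slide":[35,-120,110],"hand":1},
    {"twist":[0,0,0],"slide":[35,-120,155],"hand":1},
    {"twist":[0,0,0],"slide":[35,-120,200],"hand":1},
    {"twist":[0,0,0],"slide":[35,-120,240],"hand":1},
    {"twist":[0,0,0],"slide":[35,-120,280],"hand":1},
    {"twist":[0,0,0],"slide":[35,-120,310],"hand":1},
    {"twist":[0,0,0],"slide":[35,-120,310],"hand":1},
    {"twist":[0,0,0],"slide":[35,-120,310],"hand":1},
  ],
)

```text
t: 22.9
position: [0.5066, -0.163, 0.1929]
tool_rot: [-0.136, 2.156, -2.156]
ft_force: [0.2, -0.0, -0.1]
gripper_width: 0.0883
```

```bash
python3 -c "
from h import *
where()
f=vision.grab_frame('top');save(f,'d0');mboard(f,'d1')
g=vision.grab_frame('scene');im=cv2.resize(g['pixels'][150:330,270:510],None,fx=3.3,fy=3.3,interpolation=cv2.INTER_CUBIC);cv2.imwrite('pics/d2.png',im[...,::-1])
for n in ('pot','can','shaker','oil','cutter'):
  for d in spotter.tip_of(f,n)[:4]:print(n,round(d['confidence'],2),w(d['position'],f))
print(manip.get_state()['t'])"
```

```text
t 22.9 shelf [ -90.  -205.3  192.9] jaw -90.07 tilt [ 4.e-04  1.e-04 -1.e+00] F [ 0.2  -0.03 -0.14] w 0.0883
board shelf mm [ 19.7 146.2] ang deg -0.10808863869190995 cost 324.4117647058823 5714
pot 0.58 [0.4004824  0.08548154 0.00076023]
pot 0.57 [ 0.42062645 -0.0476183   0.00343223]
can 0.84 [ 0.33677602  0.30846266 -0.0005738 ]
shaker 0.57 [0.71834885 0.12691018 0.00094979]
shaker 0.53 [ 0.33771898  0.30671242 -0.00266605]
oil 0.87 [ 0.74057804 -0.0243854  -0.0009078 ]
cutter 0.66 [0.56817297 0.05512582 0.00218239]
23.3
```

View pics/d1.png

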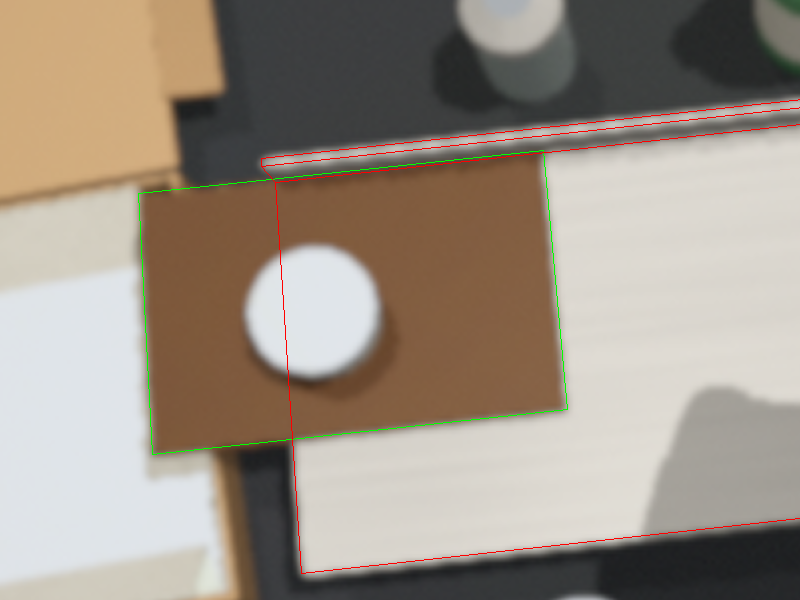

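View pics/d2.png

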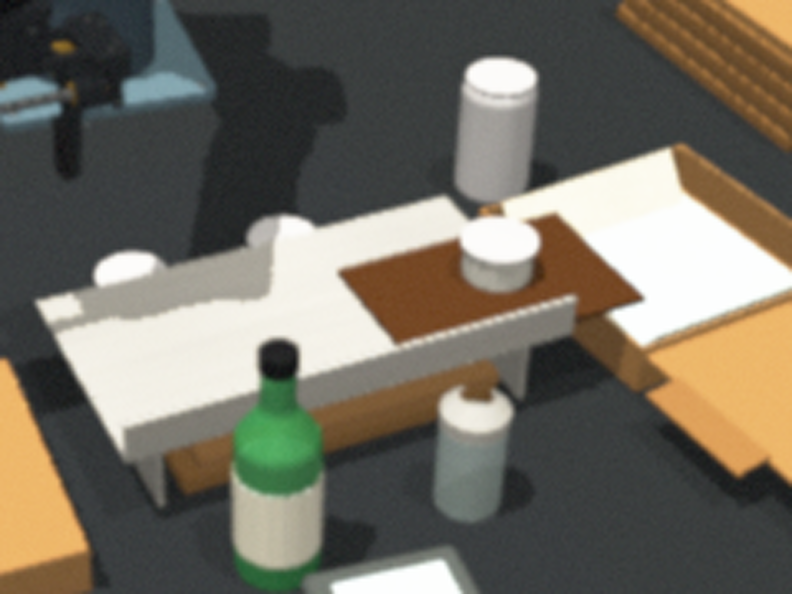

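View pics/d0.png

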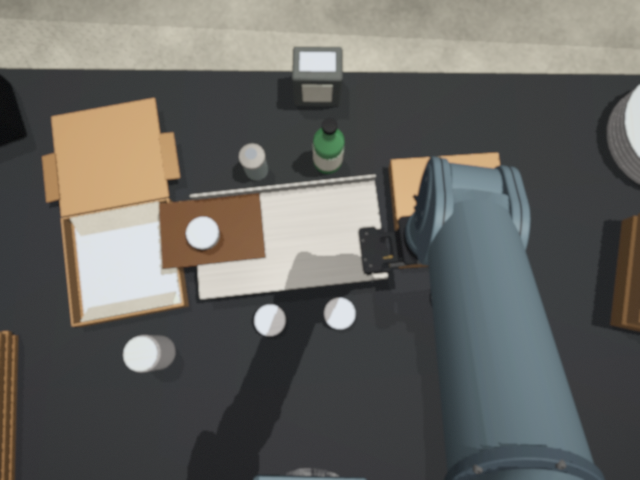

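The last checks agree: the board is flush along the upstand at about (140–545, 152–192) in the overlay, with roughly 66 mm out. The pot is upright, the bystanders haven't moved and the gripper is clear. I'm handing in.

```bash
python3 -c "
from h import *
print(manip.hand_in());where()"
```

```text
the job is handed in; nothing more can be done
None
the job is handed in; nothing more can be done
```

The board now lies flush along the back upstand, with about 65–66 mm sticking out over the shelf end next to the open box. I handed the job in at about 23 s of the 58 s allowed.

**What I did:** With two open fingertips I pushed the board's robot-side edge until it met the upstand. I then pushed its far end along the shelf towards the open box. A last light press of about 8 N seated it against the upstand again, and I backed the gripper well clear.

**Last checks:**
- **Board position:** the overhead camera fit put it at x = 19.7 mm and y = 146.2 mm in the shelf's frame, turned by -0.1°. The target was 20 and 145 mm. The fit seems to read about 1 mm too far out, so the true overhang is nearer 65 mm.
- **Flushness:** in the final press the fingers stopped at the same place as in the first one (-57.7 against -57.6 mm).
- **Pot:** it is upright on the board, and the gripper never touched it.
- **Bystanders:** the can, bottle, shaker and the two table pots are where they started, within the cameras' accuracy.

**Checks that failed or disagreed:**
- The board fit from the scene camera failed, settling on a visibly wrong pose partway through, so I discarded it.
- The trained network missed the board once, so I used a colour fit there instead.
- In the last picture the network missed the pot on the board, which I confirmed by eye. It also reported the cutter in the wrong place. The arm hid the cutter in the overhead picture, so I could not measure it again; the gripper never went low near it.
- Early on I touched the shelf top briefly with about 18 N to find its height.

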